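# Wind a mended stone up against the set foot of a gluing press

## Robot

A 7-joint arm with a two-finger parallel gripper is mounted at the origin on the work surface; the furniture and walls round the work are solid. World frame = base frame: x ahead of the robot, y to its left, z up, the work surface at z = 0. Lengths are in m, angles in rad, forces in N, time in s.
With the tool pointing down it reaches from about 0.425 to 0.875 m from the base axis. Payload 8.4 kg.
Tool frame: the origin (TCP) lies at the very end of the fingers, on their centre line; the grasp point (between the pads) lies 19 mm behind it; z points along the fingers, y is the line along which they close (so a half turn about z gives the same grasp; the last joint's range is limited). The gripper opens to 85 mm and grips with 20 to 120 N. Pads are 22 mm wide; open, the fingers measure 114 mm over their backs; the gripper's body (76 mm by 85 mm) begins 54 mm behind the grasp point. The pads swing forward as they close: fully open they stand 13 mm farther back than shut.
Start: joints at [1.215, 0.333, 0.04, 1.465, -0.013, 1.343, -0.059], TCP at [0.165, -0.629, 0.231] pointing down, gripper open.
Joint ranges: [-2.58, 2.58], [-0.38, 2.09], [-1.3, 1.39], [0.25, 2.4], [-1.5, 4.64], [0.08, 2.09], [-2.65, 2.65]. Speed limits (rad/s): [2.22, 2.22, 2.79, 2.79, 3.14, 3.14, 3.14].

## Interface

Orientations are given as a rotation vector (axis times angle).
In Python, from cell import * gives the robot as it stands. The module is installed in compiled form; this text tells all that it offers.
- The arm moves only by the tool apply_moves, never from a script. Its argument "series" is a list of rows, each an object of numbers: "tx", "ty", "tz": the shift along the tool's x, y, z in m; "turn": the turn about the tool's z in rad; "grip": the finger opening in m, from 0 to 0.0854. A call has exactly 5 rows; each row shifts and turns the commanded pose from where the row before left it, along the tool's axes as they then stand; what a row does not reach is not made up. A row lasts 1/10 s, in which the tool goes at most 50 mm and 8.59 degrees, less where a joint would pass 70% of its speed; a pose out of reach is approached as far as the arm can. A call is refused whole if a number of a shift passes 0.05 or a number of a turn 0.15, either way. A call with a gripper value outside its range is refused whole. The fingers move at their own pace and stop on an object; the grip force is fixed at half the most. Time passes only in rows, so rows that do not move let the fingers close, or fill a call up. It gives the time, the measured TCP pose, the force, the opening and the grip force at its end, in the units of the state.
- observe(): the state, without advancing time (a new reading comes with each control period).
- get_image(name): name is "scene" or "top"; returns the picture (420x560x3 uint8, red, green, blue); there is no depth.
- calibration(name): a dict with "mtx" (3x3 intrinsics, pixels), "dist" ([k1, k2, p1, p2, k3] as OpenCV has them; the pictures are not rectified), "world_to_cam" (4x4, takes a point from world to camera coordinates). Camera axes: x right, y down, z forward; pixel columns grow to the right and rows downward; lengths in m; the calibration is good to about 2 mm. A picture is of the moment at which its call begins. calibration takes no time and is no camera call.
- hand_in(): hands the job in; it is judged then, once.
The state is a dict: "clock": time; "q": joint angles; "dq": joint speeds; "tau": joint torques, N m; "tcp_pos": TCP position; "orientation": TCP orientation; "force": force on the tool from outside, world axes, zero at the start; "wrist_torque": the same for the moment, N m; "width": finger opening in m; "grip_force": force on a finger pad.
Only numpy, scipy, OpenCV 4.12 (cv2) and the standard library are available. Lean on these libraries where they do the work, as an engineer would, in place of code of your own. Each camera call takes 0.05 s, during which the arm holds its last target. There are 200 camera calls.

## Task

Fit the loose crank on the square shaft of the screw lift and wind it clockwise to raise the mended stone until it is held snugly against the sprung rubber-faced foot of the bridge above it: nipped up firmly, but not forced. Leave the crank on the shaft, let go, and leave the stone block and the tools and jars lying about to themselves.

Things in the scene. Friction and masses are not known exactly. Their poses are not given: they have to be found in the camera images.
- jack: Low screw lift of grey and dark steel, fixed to the table. Origin: on the table under the axis of the upright crank shaft, z up. Gearbox there 90x90 mm, top at z = 60 mm. A base 14 mm high and a tube lead along +y to the lift plate (120 along x, 100 along y), centred at y = +220 mm. Shaft clockwise (from above) raises the plate, 24 mm a turn; it starts at its bottom stop.
- shaft: Upright shaft on the gearbox, turns with the crank. Origin on its axis, 60 mm above the table, z up. Round collar 44 mm across up to z = 8 mm, then a square 18x18 mm up to z = 25 mm, stepping in to 15 and 11 mm at its end, z = 32 mm. Turning takes 0.25 N m (4 N at the knob), more if fast; it stays put, up to 65 N on the stone. On the foot, 5 N more at the knob per 100 N on the stone.
- shaft_top (a point): Centre of the top end of the square shaft (92 mm above the table); x and y axes square to the shaft's flats, z up; turns with the shaft.
- crank: Loose steel crank, 0.45 kg, knob up. Origin: centre of the socket's mouth on its underside, z up, arm along +x. Socket block 42x42 mm, z = 0 to 26 mm; square hole 20x20 mm, 25 mm deep, open below, chamfered, sides along x and y (fits the shaft in four ways). Arm 24 mm wide, z = 0 to 12 mm, out to x = 83 mm. Fitted, it rests on the shaft's collar, its origin 24 mm below shaft_top.
- boss_mid (a point): On the crank at z = 50 mm on the socket's axis: middle of the square grip boss over the socket, 24x24 mm, sides along the crank's x and y, from z = 26 to 75 mm.
- knob_mid (a point): Middle of the crank's wooden hand knob, on the crank at x = 70 mm, z = 45 mm (crank frame). The knob is an upright cylinder, 26 mm across, from z = 15 to 75 mm, and spins freely on its pin, so it can be held and led round a circle without turning the hand.
- stone: Mended stone block, 80 x 101 x 40 mm, with a pale glue joint across its middle, 0.8 kg, lying loose on the lift plate. Origin: centre of its underside, z up; at the start 60 mm above the table.
- bridge: Fixed bridge over the lift plate, origin and axes as the jack's: two posts, 180 mm apart along x, a beam 40 mm wide, underside z = 194 mm, middle at y = +220 mm. A spindle (top to 290 mm) carries over the stone a round sprung foot, 44 mm across, set anew each time 24 to 44 mm above the stone's top and not reported: contact is felt at the crank. It gives 1 mm per 16 N for 10 mm, then is solid.
- chisel_flat: Bystander: flat stone chisel lying on the table, 190 mm long, 14 mm high; origin in the middle of its underside.
- jar_black: Bystander: black jar with a screw lid, 60 mm across, 90 mm high; origin at the centre of its underside.
Things that resemble listed ones, but are neither listed nor needed, are in the scene too. What is shaped like the stone but pink is not meant.

How it is judged:
On the way, in this order (a step that is already met when the one before it is completed fails the run):
1. the crank sits on the square shaft (within 6 mm of its axis, pushed on by 12 mm or more) while the stone is still down (horizontal distance between crank and shaft_top below 0.006 m and z of crank in the frame of shaft_top below -0.012 m and angle between crank's own z axis and vertical below 0.2 rad and distance of stone from where it was at the start of the episode below 0.006 m), for 0.2 s.
2. the stone has been wound up by 15 mm or more with the crank on the shaft (horizontal distance between crank and shaft_top below 0.006 m and z of crank in the frame of shaft_top below -0.012 m and angle between crank's own z axis and vertical below 0.2 rad and distance of stone from where it was at the start of the episode above 0.015 m), for 0.1 s.
At the end, for the whole second after the job is handed in: The crank is still on the shaft (within 6 mm of its axis, pushed on by 12 mm or more, upright within 0.2 rad); the stone lies level (within 0.1 rad), at rest, pressed against the bridge's foot with more than 15 N (horizontal distance between crank and shaft_top below 0.006 m and z of crank in the frame of shaft_top below -0.012 m and angle between crank's own z axis and vertical below 0.2 rad and contact force between stone and bridge above 15 N and angle between stone's own z axis and vertical below 0.1 rad and linear speed of stone below 0.02 m/s); the robot touches nothing.
It fails at once if the stone is forced: more than 200 N against the foot (contact force between stone and bridge above 200 N).
It fails at once if the robot handles the stone (more than 3 N) (contact force between any of the fingers, the arm and stone above 3 N).
It fails at once if a bystander (chisel or black jar) is shifted by more than 40 mm (distance of any of chisel_flat, jar_black from where it was at the start of the episode above 0.04 m).
It also fails if it takes over 72 s, if anything falls off the work surface, if the arm or the gripper's body presses on something with over 40 N, if the wrist force passes 120 N, or if a joint passes its speed limit or range.

## Working session

There is one attempt and no reset: what is moved stays moved. The work goes in short steps, Python scripts to look and compute and a tool call to move; the robot and the scene stay as the last step left them, time stands still between calls to the robot, and variables do not carry over. Pictures are saved under pics/ and viewed, at most 10 in all, crops included, and the job is handed in when it is done.

Besides the shell and the picture viewer there is one more tool, called after "Call:" as name([rows], argument=value, ...), one row to a line, values as JSON. apply_moves: Moves the arm, as the interface text tells. Its arguments: {"type":"object","properties":{"series":{"type":"array","items":{"type":"object","properties":{"tx":{"type":"number"},"ty":{"type":"number"},"tz":{"type":"number"},"turn":{"type":"number"},"grip":{"type":"number"}}}}},"required":["series"]}

```bash
mkdir -p pics
python3 - <<'E'
from cell import *
import cv2,numpy as np
for n in("scene","top"):
    cv2.imwrite(f"pics/{n}0.png",get_image(n)[:,:,::-1])
    c=calibration(n);print(n,np.round(c["mtx"],1).tolist(),np.round(c["dist"],3),np.round(c["world_to_cam"],3).tolist())
s=observe();print(s["clock"],s["tcp_pos"],s["orientation"],s["width"],s["force"])
E
```

```text
scene [[402.7, 0.0, 283.8], [0.0, 402.7, 211.2], [0.0, 0.0, 1.0]] [-0.057  0.     0.     0.     0.   ] [[0.99, 0.143, -0.004, -0.541], [0.091, -0.648, -0.756, -0.005], [-0.111, 0.748, -0.654, 1.089], [0.0, 0.0, 0.0, 1.0]]
top [[473.0, 0.0, 282.8], [0.0, 473.0, 203.0], [0.0, 0.0, 1.0]] [-0.114  0.     0.     0.     0.   ] [[-0.012, -1.0, -0.006, 0.004], [-0.995, 0.013, -0.096, 0.553], [0.096, 0.005, -0.995, 1.426], [0.0, 0.0, 0.0, 1.0]]
0.1 [ 0.164962   -0.6282999   0.23053711] [-3.11434003e+00 -4.02118066e-01  4.29254785e-04] 0.08535439791503835 [-0.19657457 -0.07701942 -0.25550156]
```

View pics/scene0.png

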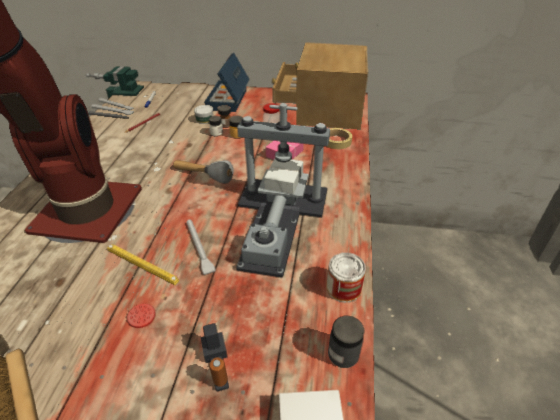

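View pics/top0.png

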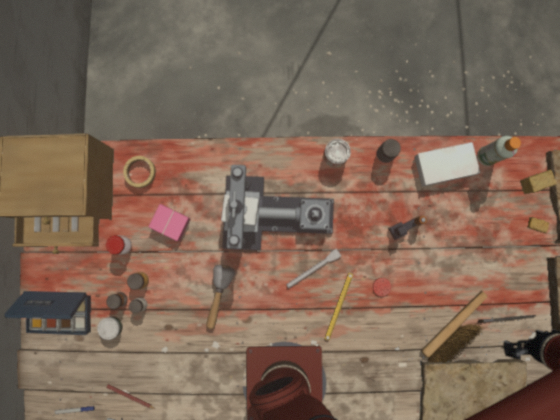

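The jack's shaft is at scene (265,235) and top (316,213). The crank, with its black boss and brown knob, is at scene (212,340) and top (405,228). The white stone is under the bridge. I'll check both in an enlarged crop.

Run:
```python
import cv2,numpy as np
a=cv2.imread("pics/scene0.png");b=cv2.imread("pics/top0.png")
f=lambda i,x,y,w,h,k:cv2.resize(i[y:y+h,x:x+w],(w*k,h*k),interpolation=cv2.INTER_CUBIC)
cv2.imwrite("pics/c1.png",np.hstack([f(a,190,310,50,90,6),f(a,225,205,80,90,6)[:, :480]]))
cv2.imwrite("pics/c2.png",np.hstack([f(b,285,180,65,70,6),f(b,380,200,65,70,6)]))
```

```text
(no output)
```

View pics/c1.png

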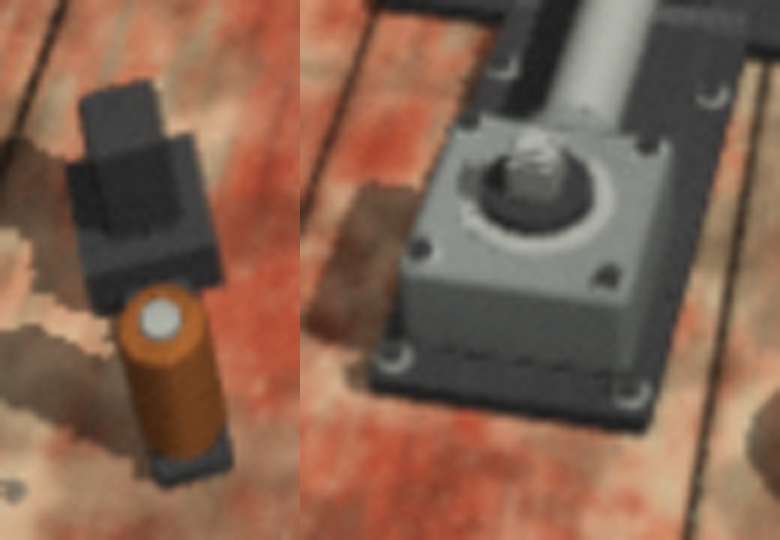

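View pics/c2.png

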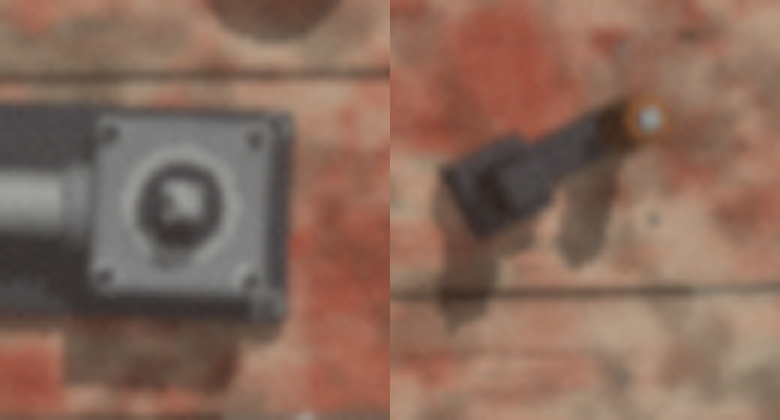

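```bash
cat > h.py <<'E'
from cell import *
import cv2,numpy as np
from scipy.optimize import least_squares
C={n:calibration(n) for n in("scene","top")}
def proj(n,P):
    c=C[n];T=np.array(c["world_to_cam"]);return cv2.projectPoints(np.array(P,float).reshape(-1,1,3),cv2.Rodrigues(T[:3,:3])[0],T[:3,3],np.array(c["mtx"]),np.array(c["dist"]))[0][:,0]
def place(p,L,z0=0):
    L=np.array(L,float);c,s=np.cos(p[2]),np.sin(p[2])
    return np.c_[p[0]+c*L[:,0]-s*L[:,1],p[1]+s*L[:,0]+c*L[:,1],L[:,2]+z0]
def fit(obs,p0):  # obs: {cam:(local pts, pixels)}
    f=lambda p:np.concatenate([(proj(n,place(p,L))-np.array(U)).ravel() for n,(L,U) in obs.items()])
    r=least_squares(f,p0,loss="soft_l1");return r.x,f(r.x).reshape(-1,2)
def px(a,x0,y0,cx,cy,k=6): return [((u-x0+.5)/k-.5+cx,(v-y0+.5)/k-.5+cy) for u,v in a]
def avg(n,k=6): return np.mean([get_image(n)[:,:,::-1].astype(float) for _ in range(k)],0)
E
python3 - <<'E'
from h import *
b=.021;kn=[.07,0,.075]
# block top corners, knob
blk=lambda o:[[s[0]*b,s[1]*b,.026] for s in o]
# scene order: far-left, far-right, near-right, near-left ; arm +x points near (world -y)
L1=blk([(-1,-1),(-1,1),(1,1),(1,-1)])+[kn,[0,0,.075]]
U1=px([(67,168),(192,135),(218,250),(92,285),(160,320),(121,120)],0,0,190,310)
# top: arm to upper right
L2=blk([(-1,1),(1,1),(1,-1),(-1,-1)])+[kn]
U2=px([(443,175),(517,133),(553,195),(482,238),(651,118)],390,0,380,200)
for d in (0,):
  for q in({"scene":(L1,U1)},{"top":(L2,U2)},{"scene":(L1,U1),"top":(L2,U2)}):
    p,r=fit(q,[.55,-.25,-1.2]);print("crank",np.round(p,4),np.round(r,1).tolist())
g=.045
G=[[-g,g,.06],[g,g,.06],[g,-g,.06],[-g,-g,.06]]
S=[[0,0,.092]]
# jack +y toward stone = world +y ; scene FL,FR,NR,NL
J1=(G+S,px([(462,115),(675,148),(632,303),(403,262),(530,150)],300,0,225,205))
# top view: left=+y world, up=+x
J2=([G[1],G[2],G[3],G[0]]+S,px([(97,112),(272,112),(265,293),(90,290),(178,200)],0,0,285,180))
for q in({"scene":J1},{"top":J2},{"scene":J1,"top":J2}):
    p,r=fit(q,[.55,-.07,0]);print("jack",np.round(p,4),np.round(r,1).tolist())
pj=p
for i,(n,c) in enumerate((("scene",(.55,-.07)),("top",0))):
    im=avg(n,5).clip(0,255).astype(np.uint8)
    u=proj(n,[[pj[0],pj[1],.08]])[0].astype(int)
    w=15;k=18
    im=cv2.resize(im[u[1]-w:u[1]+w,u[0]-13:u[0]+13],None,fx=k*.85,fy=k*.85,interpolation=cv2.INTER_CUBIC)
    print(n,u,im.shape)
    o=im if i==0 else np.hstack([o,im])
cv2.imwrite("pics/c3.png",o)
E
```

```text
crank [ 0.4643 -0.3594 -1.1293] [[-0.4, -0.1], [0.4, -0.1], [0.3, -0.4], [-1.2, -0.3], [0.4, 1.3], [0.0, -0.0]]
crank [ 0.464  -0.3556 -1.1118] [[0.3, -1.2], [-0.1, -0.4], [0.3, 1.4], [0.2, 0.5], [-0.9, -0.1]]
crank [ 0.4642 -0.3585 -1.1217] [[-0.4, -0.5], [0.4, -0.6], [0.4, -1.0], [-1.0, -0.7], [0.7, 0.7], [0.1, -0.5], [1.3, -1.3], [0.9, -0.4], [1.2, 1.4], [1.0, 0.4], [0.1, 0.1]]
jack [ 0.5179 -0.1028 -0.0642] [[-0.7, -0.7], [1.0, -0.9], [-0.1, 1.1], [-1.7, 1.8], [1.3, -0.9]]
jack [ 0.518  -0.0978 -0.0377] [[-0.9, -0.3], [-0.1, 0.5], [0.5, 0.3], [-0.4, 0.0], [0.9, -0.5]]
jack [ 0.5177 -0.0995 -0.052 ] [[-0.7, -1.5], [0.9, -2.1], [0.4, -0.2], [-1.3, 0.9], [1.5, -2.0], [-0.1, -0.4], [0.6, 0.8], [0.9, 0.6], [-0.1, -0.1], [1.5, -0.3]]
scene [264 231] (459, 398, 3)
top [315 212] (459, 398, 3)
```

View pics/c3.png

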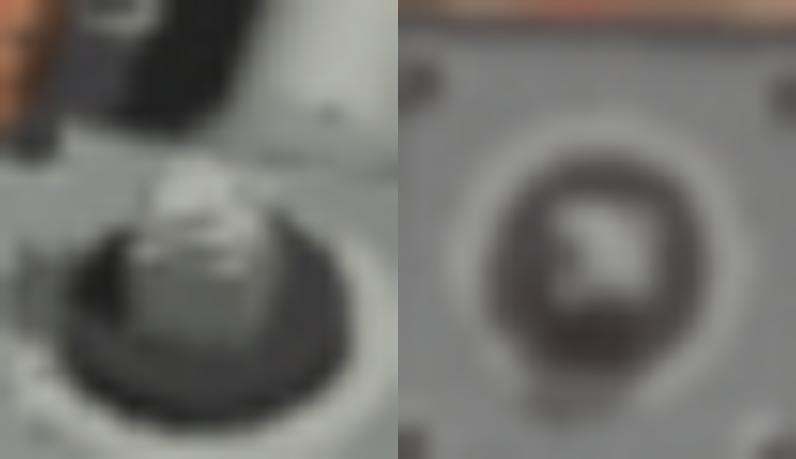

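The scene half of the crop shows the square shaft standing on a dark collar centred near (207,312). The top half shows the square at (602,250) and the collar at (600,265). The square is roughly parallel to the gearbox.

Run:
```python
from h import *
T=px([(600,265),(602,250)],398,0,302,197,15.3)
S=px([(207,312),(194,180)],0,0,251,216,15.3)
LT=[[0,0,.067],[0,0,.088]];LS=[[0,0,.065],[0,0,.092]]
for q in({"top":(LT,T)},{"scene":(LS,S)},{"top":(LT,T),"scene":(LS,S)}):
    p,r=fit(q,[.52,-.1,0]);print("shaft",np.round(p[:2],4),np.round(r,1).tolist())
# shaft square corners yaw: top view corners and scene near step edge
c=.009;Q=[[c,c,.085],[c,-c,.085],[-c,-c,.085],[-c,c,.085]]
print(fit({"top":(Q,px([(553,197),(655,208),(650,298),(550,305)],398,0,302,197,15.3))},[.52,-.1,0]))
```

```text
shaft [ 0.5165 -0.0975] [[-0.2, -0.2], [0.2, 0.2]]
shaft [ 0.5153 -0.0987] [[-0.2, 0.0], [0.2, -0.0]]
shaft [ 0.5157 -0.0981] [[0.1, 0.0], [0.4, 0.5], [0.0, -0.1], [0.4, -0.2]]
(array([ 0.51701705, -0.0972395 , -0.04591727]), array([[ 0.23119804,  0.43903256],
       [-0.32563653, -0.07779139],
       [-0.16457192,  0.13949571],
       [ 0.25429177, -0.51988293]]))
```

Call:
apply_moves([
  {"tx":0.036,"ty":-0.0186},
  {"tx":0.036,"ty":-0.0186},
  {"tx":0.036,"ty":-0.0186},
  {"tx":0.036,"ty":-0.0186},
  {"tx":0.036,"ty":-0.0186},
])

```text
schema error: expected keys tx, ty, tz, turn, grip
```

Call:
apply_moves([
  {"tx":0.036,"ty":-0.0186},
  {"tx":0.036,"ty":-0.0186},
  {"tx":0.036,"ty":-0.0186},
  {"tx":0.036,"ty":-0.0186},
  {"tx":0.034,"ty":-0.0186},
])

```text
schema error: expected keys tx, ty, tz, turn, grip
```

Call:
apply_moves([
  {"turn":-0.14},
  {"turn":-0.14},
  {"turn":-0.14},
  {"turn":-0.14},
  {"turn":-0.14},
])

```text
schema error: expected keys tx, ty, tz, turn, grip
```

Call:
apply_moves([
  {"turn":-0.14},
  {"turn":-0.14},
  {"turn":-0.14},
  {"turn":-0.14},
  {"turn":-0.14},
])

```text
schema error: expected keys tx, ty, tz, turn, grip
```

```bash
cat >> h.py <<'E'
from scipy.spatial.transform import Rotation as R
def st():
    s=observe();M=R.from_rotvec(s["orientation"]).as_matrix()
    print("t",s["clock"],"tcp",np.round(s["tcp_pos"],4),"psi",round(float(np.arctan2(M[1,0],M[0,0])),4),"zax",np.round(M[:,2],3),"q",np.round(s["q"],2),"w",round(s["width"],4),"F",np.round(s["force"],1),"Tq",np.round(s["wrist_torque"],2),"gf",s["grip_force"])
    return s,M
def goto(x,y,z):
    s,M=st();print("tool shift",np.round(M.T@(np.array([x,y,z])-s["tcp_pos"]),4))
E
python3 -c "
from h import *
goto(.464,-.3585,.13)"
```

```text
t 0.6 tcp [ 0.1651 -0.6286  0.2313] psi 0.2568 zax [-0.  0. -1.] q [ 1.21  0.33  0.04  1.47 -0.01  1.34 -0.06] w 0.0854 F [-0.5  0.8  0.1] Tq [ 0.05 -0.03  0.  ] gf 0.0
tool shift [ 0.3577 -0.1853  0.1013]
```

All five keys are needed in each row.

Call:
apply_moves([
  {"tx":0.036,"ty":-0.0186,"tz":0,"turn":0,"grip":0.0854},
  {"tx":0.036,"ty":-0.0186,"tz":0,"turn":0,"grip":0.0854},
  {"tx":0.036,"ty":-0.0186,"tz":0,"turn":0,"grip":0.0854},
  {"tx":0.036,"ty":-0.0186,"tz":0,"turn":0,"grip":0.0854},
  {"tx":0.036,"ty":-0.0186,"tz":0,"turn":0,"grip":0.0854},
])

```text
clock: 1.1
tcp_pos: [0.3166, -0.4918, 0.2315]
orientation: [3.115, 0.402, 0.0]
force: [1.3, -1.0, -0.6]
width: 0.0856
grip_force: 0.0
```

Call:
apply_moves([
  {"tx":0.036,"ty":-0.0186,"tz":0,"turn":0,"grip":0.0854},
  {"tx":0.036,"ty":-0.0186,"tz":0,"turn":0,"grip":0.0854},
  {"tx":0.036,"ty":-0.0186,"tz":0,"turn":0,"grip":0.0854},
  {"tx":0.036,"ty":-0.0186,"tz":0,"turn":0,"grip":0.0854},
  {"tx":0.034,"ty":-0.0186,"tz":0,"turn":0,"grip":0.0854},
])

```text
clock: 1.6
tcp_pos: [0.4654, -0.3565, 0.2316]
orientation: [3.115, 0.403, 0.001]
force: [0.0, -0.3, -0.6]
width: 0.0854
grip_force: 0.0
```

Call:
apply_moves([
  {"tx":0,"ty":0,"tz":0,"turn":-0.14,"grip":0.0854},
  {"tx":0,"ty":0,"tz":0,"turn":-0.14,"grip":0.0854},
  {"tx":0,"ty":0,"tz":0,"turn":-0.14,"grip":0.0854},
  {"tx":0,"ty":0,"tz":0,"turn":-0.14,"grip":0.0854},
  {"tx":0,"ty":0,"tz":0,"turn":-0.14,"grip":0.0854},
])

```text
clock: 2.1
tcp_pos: [0.4641, -0.3578, 0.2314]
orientation: [2.785, 1.454, -0.0]
force: [-0.0, 0.4, -0.7]
width: 0.0853
grip_force: 0.0
```

Call:
apply_moves([
  {"tx":0,"ty":0,"tz":0,"turn":-0.14,"grip":0.0854},
  {"tx":0,"ty":0,"tz":0,"turn":-0.14,"grip":0.0854},
  {"tx":0,"ty":0,"tz":0,"turn":-0.14,"grip":0.0854},
  {"tx":0,"ty":0,"tz":0,"turn":-0.14,"grip":0.0854},
  {"tx":0,"ty":0,"tz":0,"turn":-0.14,"grip":0.0854},
])

```text
clock: 2.6
tcp_pos: [0.4641, -0.3579, 0.2314]
orientation: [2.117, 2.321, -0.0]
force: [-0.5, -0.0, 0.2]
width: 0.0854
grip_force: 0.0
```

```bash
python3 -c "
from h import *
goto(.464,-.3585,.13)"
```

```text
t 2.6 tcp [ 0.4641 -0.3579  0.2314] psi 1.6624 zax [ 0. -0. -1.] q [ 0.88  0.23 -0.35  1.61  0.08  1.32  0.61] w 0.0854 F [-0.5 -0.   0.2] Tq [ 0.06  0.04 -0.03] gf 0.0
tool shift [-0.0006 -0.0002  0.1014]
```

Call:
apply_moves([
  {"tx":0,"ty":0,"tz":0.04,"turn":-0.12,"grip":0.0854},
  {"tx":0,"ty":0,"tz":0.035,"turn":-0.12,"grip":0.0854},
  {"tx":0,"ty":0,"tz":0.03,"turn":-0.12,"grip":0.0854},
  {"tx":0,"ty":0,"tz":0.02,"turn":0,"grip":0.0854},
  {"tx":0,"ty":0,"tz":0.02,"turn":0,"grip":0.0854},
])

```text
clock: 3.1
tcp_pos: [0.4638, -0.3578, 0.0852]
orientation: [-1.675, -2.657, -0.0]
force: [-0.3, -0.5, -0.4]
width: 0.0856
grip_force: 0.0
```

Call:
apply_moves([
  {"tx":0,"ty":0,"tz":0.02,"turn":0,"grip":0.0854},
  {"tx":0,"ty":0,"tz":0.02,"turn":0,"grip":0.0854},
  {"tx":0,"ty":0,"tz":0.01,"turn":0,"grip":0.0854},
  {"tx":0,"ty":0,"tz":0,"turn":0,"grip":0.0854},
  {"tx":0,"ty":0,"tz":0,"turn":0,"grip":0.06},
])

```text
clock: 3.6
tcp_pos: [0.4645, -0.358, 0.037]
orientation: [1.675, 2.657, 0.0]
force: [0.1, 0.5, 1.1]
width: 0.0733
grip_force: 0.0
```

Run:
```python
from h import *
goto(.464,-.3585,.036)
im=get_image("scene")[:,:,::-1];cv2.imwrite("pics/c4.png",cv2.resize(im[270:410,140:300],None,fx=4,fy=4,interpolation=cv2.INTER_CUBIC))
```

```text
t 3.6 tcp [ 0.4645 -0.358   0.037 ] psi 2.0168 zax [ 0.001 -0.    -1.   ] q [ 0.89  0.41 -0.37  1.81  0.18  0.95  0.89] w 0.0733 F [0.1 0.5 1.1] Tq [-0.05  0.03  0.03] gf 0.0
tool shift [-0.0002 -0.0006  0.001 ]
```

View pics/c4.png

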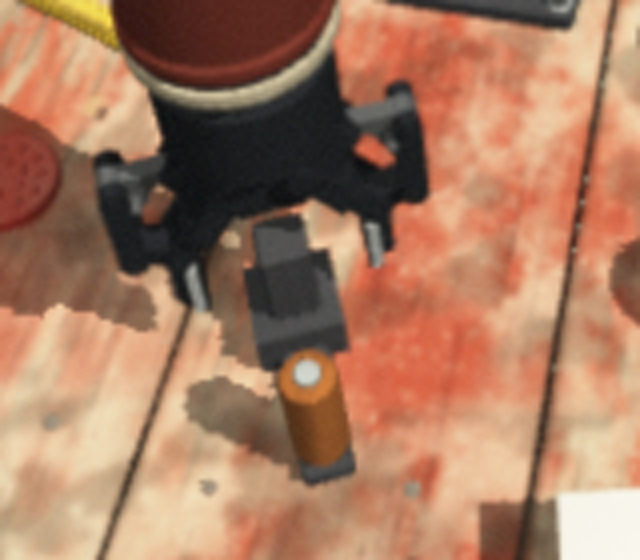

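The fingers at (195,300) and (375,260) straddle the boss, centred at (285,260), so I'll close.

Call:
apply_moves([
  {"tx":0,"ty":0,"tz":0,"turn":0,"grip":0.03},
  {"tx":0,"ty":0,"tz":0,"turn":0,"grip":0.015},
  {"tx":0,"ty":0,"tz":0,"turn":0,"grip":0.01},
  {"tx":0,"ty":0,"tz":0,"turn":0,"grip":0.01},
  {"tx":0,"ty":0,"tz":0,"turn":0,"grip":0.01},
])

```text
clock: 4.15
tcp_pos: [0.4644, -0.3581, 0.037]
orientation: [1.675, 2.657, -0.0]
force: [-2.3, 0.1, 6.7]
width: 0.0233
grip_force: 60.2
```

Call:
apply_moves([
  {"tx":0,"ty":0,"tz":0,"turn":0,"grip":0.01},
  {"tx":0,"ty":0,"tz":-0.01,"turn":0,"grip":0.01},
  {"tx":0,"ty":0,"tz":-0.03,"turn":0,"grip":0.01},
  {"tx":0,"ty":0,"tz":-0.04,"turn":0,"grip":0.01},
  {"tx":0,"ty":0,"tz":-0.04,"turn":0,"grip":0.01},
])

```text
clock: 4.65
tcp_pos: [0.4633, -0.3571, 0.1571]
orientation: [-1.674, -2.656, -0.001]
force: [0.9, -0.9, -4.1]
width: 0.0232
grip_force: 59.6
```

Run:
```python
from h import *
goto(.5165,-.098,.16)
```

```text
t 4.65 tcp [ 0.4633 -0.3571  0.1571] psi 2.017 zax [-0.002  0.002 -1.   ] q [ 0.91  0.28 -0.39  1.7   0.11  1.18  0.94] w 0.0232 F [ 0.9 -0.9 -4.1] Tq [ 0.01 -0.04  0.04] gf 59.558241963386536
tool shift [ 0.2108  0.1598 -0.0025]
```

Call:
apply_moves([
  {"tx":0.021,"ty":0.016,"tz":0,"turn":0,"grip":0.01},
  {"tx":0.021,"ty":0.016,"tz":0,"turn":0,"grip":0.01},
  {"tx":0.021,"ty":0.016,"tz":0,"turn":0,"grip":0.01},
  {"tx":0.021,"ty":0.016,"tz":0,"turn":0,"grip":0.01},
  {"tx":0.021,"ty":0.016,"tz":0,"turn":0,"grip":0.01},
])

```text
clock: 5.15
tcp_pos: [0.4905, -0.2272, 0.1562]
orientation: [-1.674, -2.657, 0.0]
force: [0.8, -0.4, -5.1]
width: 0.0235
grip_force: 59.7
```

Call:
apply_moves([
  {"tx":0.021,"ty":0.016,"tz":0,"turn":0,"grip":0.01},
  {"tx":0.021,"ty":0.016,"tz":0,"turn":0,"grip":0.01},
  {"tx":0.021,"ty":0.016,"tz":0,"turn":0,"grip":0.01},
  {"tx":0.021,"ty":0.016,"tz":0,"turn":0,"grip":0.01},
  {"tx":0.021,"ty":0.016,"tz":0,"turn":0,"grip":0.01},
])

```text
clock: 5.65
tcp_pos: [0.5173, -0.0982, 0.1562]
orientation: [-1.675, -2.657, 0.001]
force: [1.0, 0.5, -4.9]
width: 0.0231
grip_force: 59.7
```

Call:
apply_moves([
  {"tx":0,"ty":0,"tz":0,"turn":-0.12,"grip":0.01},
  {"tx":0,"ty":0,"tz":0,"turn":-0.12,"grip":0.01},
  {"tx":0,"ty":0,"tz":0,"turn":-0.12,"grip":0.01},
  {"tx":0,"ty":0,"tz":0,"turn":-0.12,"grip":0.01},
  {"tx":0,"ty":0,"tz":0,"turn":-0.12,"grip":0.01},
])

```text
clock: 6.15
tcp_pos: [0.5172, -0.0992, 0.1561]
orientation: [-0.807, -3.035, 0.0]
force: [0.9, -0.0, -4.6]
width: 0.0231
grip_force: 59.8
```

Call:
apply_moves([
  {"tx":0,"ty":0,"tz":0,"turn":-0.12,"grip":0.01},
  {"tx":0,"ty":0,"tz":0,"turn":-0.12,"grip":0.01},
  {"tx":0,"ty":0,"tz":0,"turn":-0.12,"grip":0.01},
  {"tx":0,"ty":0,"tz":0,"turn":-0.12,"grip":0.01},
  {"tx":0,"ty":0,"tz":0,"turn":0,"grip":0.01},
])

```text
clock: 6.65
tcp_pos: [0.5173, -0.0993, 0.1562]
orientation: [-0.067, -3.14, -0.0]
force: [0.0, 0.1, -3.5]
width: 0.0233
grip_force: 59.8
```

Run:
```python
from h import *
goto(.5165,-.098,.16)
b=[]
for n in("scene","top"):
    im=avg(n,3).clip(0,255).astype(np.uint8)
    u=proj(n,[[.5165,-.098,.1]])[0].astype(int);print(n,u)
    b.append(cv2.resize(im[u[1]-35:u[1]+35,u[0]-28:u[0]+28],None,fx=7,fy=7,interpolation=cv2.INTER_CUBIC))
cv2.imwrite("pics/c5.png",np.hstack(b))
```

```text
t 6.65 tcp [ 0.5173 -0.0993  0.1562] psi 3.0987 zax [-0.001  0.    -1.   ] q [ 0.72  0.2  -0.68  1.83  0.14  1.16  1.52] w 0.0233 F [ 0.   0.1 -3.5] Tq [-0.02  0.04 -0.  ] gf 59.772085547447205
tool shift [ 0.0008  0.0013 -0.0038]
scene [263 224]
top [315 212]
```

View pics/c5.png

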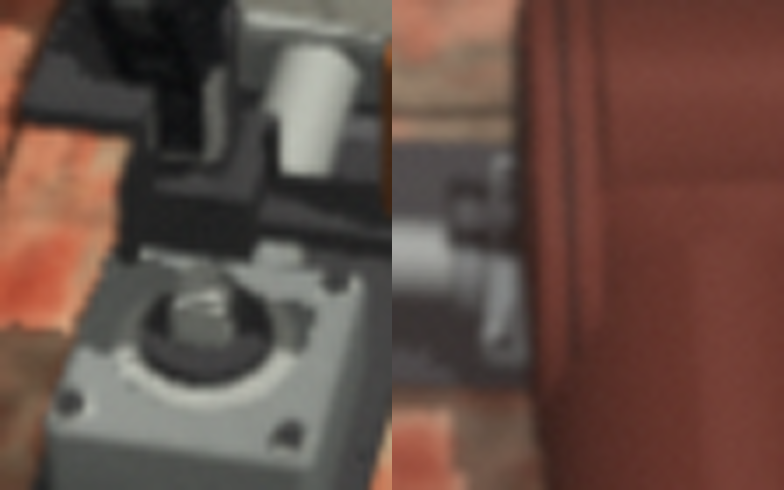

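The block hangs just above the shaft. Its near bottom edge runs about (122,252)–(255,258) in the scene half.

Run:
```python
from h import *
P=place([.5173,-.0993,-.043],[[-.021,-.021,0],[.021,-.021,0],[-.021,-.021,.026],[.021,-.021,.026]],.119)
u=proj("scene",P);print(((u-[235,189]+.5)*7-.5).round())
P=place([.5165,-.098,-.046],[[-.009,-.009,.085],[.009,-.009,.085],[-.009,-.009,.068],[.009,-.009,.068]])
u=proj("scene",P);print(((u-[235,189]+.5)*7-.5).round())
```

```text
[[123. 246.]
 [256. 263.]
 [118. 183.]
 [254. 200.]]
[[173. 301.]
 [228. 309.]
 [175. 339.]
 [230. 347.]]
```

Call:
apply_moves([
  {"tx":0.0008,"ty":0.0012,"tz":0.01,"turn":0,"grip":0.01},
  {"tx":0,"ty":0,"tz":0.01,"turn":0,"grip":0.01},
  {"tx":0,"ty":0,"tz":0.006,"turn":0,"grip":0.01},
  {"tx":0,"ty":0,"tz":0.006,"turn":0,"grip":0.01},
  {"tx":0,"ty":0,"tz":0.004,"turn":0,"grip":0.01},
])

```text
clock: 7.45
tcp_pos: [0.5169, -0.098, 0.1195]
orientation: [-0.07, -3.14, -0.001]
force: [-0.7, -0.3, -3.8]
width: 0.0232
grip_force: 59.8
```

Now 9 mm down over the tip with no contact force. I'll continue down.

Call:
apply_moves([
  {"tx":0,"ty":0,"tz":0.004,"turn":0,"grip":0.01},
  {"tx":0,"ty":0,"tz":0.004,"turn":0,"grip":0.01},
  {"tx":0,"ty":0,"tz":0.003,"turn":0,"grip":0.01},
  {"tx":0,"ty":0,"tz":0.002,"turn":0,"grip":0.01},
  {"tx":0,"ty":0,"tz":0,"turn":0,"grip":0.01},
])

```text
clock: 7.95
tcp_pos: [0.517, -0.0981, 0.1071]
orientation: [-0.071, -3.14, -0.0]
force: [0.6, 0.3, -5.1]
width: 0.0234
grip_force: 59.7
```

Run:
```python
from h import *
st()
```

```text
t 7.95 tcp [ 0.517  -0.0981  0.1071] psi 3.0967 zax [-0.  0. -1.] q [ 0.7   0.26 -0.67  1.88  0.18  1.06  1.48] w 0.0234 F [ 0.6  0.3 -5.1] Tq [ 0.02  0.   -0.02] gf 59.73041832447052
```

Call:
apply_moves([
  {"tx":0,"ty":0,"tz":0.0015,"turn":0,"grip":0.01},
  {"tx":0,"ty":0,"tz":0,"turn":0,"grip":0.01},
  {"tx":0,"ty":0,"tz":0,"turn":0.1,"grip":0.01},
  {"tx":0,"ty":0,"tz":0,"turn":0.1,"grip":0.01},
  {"tx":0,"ty":0,"tz":0,"turn":0.1,"grip":0.01},
])

```text
clock: 8.45
tcp_pos: [0.5169, -0.0985, 0.1058]
orientation: [-0.545, -3.094, 0.001]
force: [-1.7, -1.2, -4.0]
width: 0.023
grip_force: 59.8
```

Run:
```python
from h import *
st()
```

```text
t 8.45 tcp [ 0.5169 -0.0985  0.1058] psi 2.793 zax [-0.    -0.001 -1.   ] q [ 0.66  0.25 -0.63  1.89  0.17  1.06  1.19] w 0.023 F [-1.7 -1.2 -4. ] Tq [-0.29  0.27  0.39] gf 59.770517349243164
```

Call:
apply_moves([
  {"tx":0,"ty":0,"tz":0,"turn":0.14,"grip":0.01},
  {"tx":0,"ty":0,"tz":0,"turn":0.14,"grip":0.01},
  {"tx":0,"ty":0,"tz":0,"turn":0.14,"grip":0.01},
  {"tx":0,"ty":0,"tz":0,"turn":0.14,"grip":0.01},
  {"tx":0,"ty":0,"tz":0,"turn":0.14,"grip":0.01},
])

```text
clock: 8.95
tcp_pos: [0.5168, -0.0987, 0.1059]
orientation: [-1.575, -2.718, 0.002]
force: [-1.4, -1.7, -3.4]
width: 0.0235
grip_force: 59.8
```

Call:
apply_moves([
  {"tx":0,"ty":0,"tz":0,"turn":0.14,"grip":0.01},
  {"tx":0,"ty":0,"tz":0,"turn":0.14,"grip":0.01},
  {"tx":0,"ty":0,"tz":0,"turn":0.14,"grip":0.01},
  {"tx":0,"ty":0,"tz":0,"turn":0.14,"grip":0.01},
  {"tx":0,"ty":0,"tz":0,"turn":0.14,"grip":0.01},
])

```text
clock: 9.45
tcp_pos: [0.5165, -0.0987, 0.1058]
orientation: [-2.412, -2.013, 0.002]
force: [-3.2, -2.2, -2.3]
width: 0.0232
grip_force: 60.0
```

Run:
```python
from h import *
st()
```

```text
t 9.45 tcp [ 0.5165 -0.0987  0.1058] psi 1.3913 zax [-0.001 -0.001 -1.   ] q [ 0.51  0.22 -0.45  1.89  0.11  1.05 -0.17] w 0.0232 F [-3.2 -2.2 -2.3] Tq [-0.43  0.74  0.42] gf 60.014601945877075
```

Call:
apply_moves([
  {"tx":0,"ty":0,"tz":0,"turn":0.14,"grip":0.01},
  {"tx":0,"ty":0,"tz":0,"turn":0.14,"grip":0.01},
  {"tx":0,"ty":0,"tz":0,"turn":0.14,"grip":0.01},
  {"tx":0,"ty":0,"tz":0,"turn":0.14,"grip":0.01},
  {"tx":0,"ty":0,"tz":0,"turn":0.14,"grip":0.01},
])

```text
clock: 9.95
tcp_pos: [0.5163, -0.0986, 0.1058]
orientation: [2.956, 1.064, -0.003]
force: [-4.2, -1.9, -0.9]
width: 0.0234
grip_force: 60.2
```

Call:
apply_moves([
  {"tx":0,"ty":0,"tz":0,"turn":0.14,"grip":0.01},
  {"tx":0,"ty":0,"tz":0,"turn":0.14,"grip":0.01},
  {"tx":0,"ty":0,"tz":0,"turn":0.14,"grip":0.01},
  {"tx":0,"ty":0,"tz":0,"turn":0.14,"grip":0.01},
  {"tx":0,"ty":0,"tz":0,"turn":0.14,"grip":0.01},
])

```text
clock: 10.45
tcp_pos: [0.5162, -0.0984, 0.1058]
orientation: [3.141, -0.013, -0.003]
force: [-5.3, -2.1, -0.8]
width: 0.0235
grip_force: 60.2
```

Run:
```python
from h import *
st()
```

```text
t 10.45 tcp [ 0.5162 -0.0984  0.1058] psi -0.0085 zax [-0.002 -0.    -1.   ] q [ 0.37  0.21 -0.29  1.9   0.07  1.04 -1.53] w 0.0235 F [-5.3 -2.1 -0.8] Tq [-0.22  1.08  0.41] gf 60.20681083202362
```

Call:
apply_moves([
  {"tx":0,"ty":0,"tz":0,"turn":0.14,"grip":0.01},
  {"tx":0,"ty":0,"tz":0,"turn":0.14,"grip":0.01},
  {"tx":0,"ty":0,"tz":0,"turn":0.14,"grip":0.01},
  {"tx":0,"ty":0,"tz":0,"turn":0.14,"grip":0.01},
  {"tx":0,"ty":0,"tz":0,"turn":0.14,"grip":0.01},
])

```text
clock: 10.95
tcp_pos: [0.5163, -0.0981, 0.1058]
orientation: [2.946, -1.089, -0.003]
force: [-4.4, -0.1, -2.0]
width: 0.0231
grip_force: 60.2
```

Call:
apply_moves([
  {"tx":0,"ty":0,"tz":0,"turn":0.1,"grip":0.01},
  {"tx":0,"ty":0,"tz":0,"turn":0.1,"grip":0.01},
  {"tx":0,"ty":0,"tz":0,"turn":0,"grip":0.01},
  {"tx":0,"ty":0,"tz":0,"turn":0,"grip":0.05},
  {"tx":0,"ty":0,"tz":0,"turn":0,"grip":0.05},
])

```text
clock: 11.45
tcp_pos: [0.5182, -0.0981, 0.1066]
orientation: [-2.827, 1.367, -0.003]
force: [0.5, 0.8, 1.3]
width: 0.0494
grip_force: 0.0
```

Call:
apply_moves([
  {"tx":0,"ty":0,"tz":0,"turn":0,"grip":0.05},
  {"tx":0,"ty":0,"tz":0,"turn":0,"grip":0.05},
  {"tx":0,"ty":0,"tz":-0.01,"turn":0,"grip":0.05},
  {"tx":0,"ty":0,"tz":-0.025,"turn":0,"grip":0.05},
  {"tx":0,"ty":0,"tz":-0.025,"turn":0,"grip":0.05},
])

```text
clock: 11.95
tcp_pos: [0.5169, -0.0981, 0.167]
orientation: [-2.827, 1.37, 0.001]
force: [0.6, -0.4, -0.0]
width: 0.0499
grip_force: 0.0
```

Run:
```python
from h import *
st()
im=get_image("scene")[:,:,::-1];cv2.imwrite("pics/c6.png",cv2.resize(im[90:290,200:360],None,fx=3,fy=3,interpolation=cv2.INTER_CUBIC))
```

```text
t 11.95 tcp [ 0.5169 -0.0981  0.167 ] psi -0.9028 zax [-0.  0. -1.] q [ 0.28  0.14 -0.2   1.84  0.03  1.17 -2.4 ] w 0.0499 F [ 0.6 -0.4 -0. ] Tq [ 0.01 -0.05 -0.02] gf 0.0
```

View pics/c6.png

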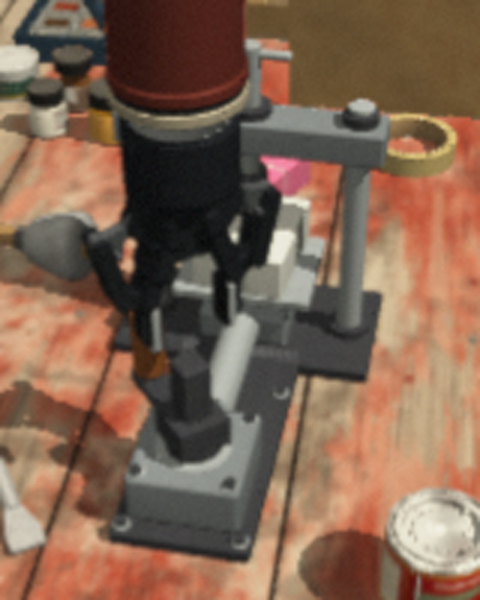

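The crank at (185,400) stayed seated on the shaft and the stone has risen. Next I'll unwind the wrist by 3/4 turn above the boss.

Call:
apply_moves([
  {"tx":0,"ty":0,"tz":0,"turn":-0.135,"grip":0.05},
  {"tx":0,"ty":0,"tz":0,"turn":-0.135,"grip":0.05},
  {"tx":0,"ty":0,"tz":0,"turn":-0.135,"grip":0.05},
  {"tx":0,"ty":0,"tz":0,"turn":-0.135,"grip":0.05},
  {"tx":0,"ty":0,"tz":0,"turn":-0.135,"grip":0.05},
])

```text
clock: 12.5
tcp_pos: [0.5174, -0.0982, 0.1666]
orientation: [3.122, -0.349, 0.001]
force: [0.0, -0.1, -0.6]
width: 0.0502
grip_force: 0.0
```

Call:
apply_moves([
  {"tx":0,"ty":0,"tz":0,"turn":-0.135,"grip":0.05},
  {"tx":0,"ty":0,"tz":0,"turn":-0.135,"grip":0.05},
  {"tx":0,"ty":0,"tz":0,"turn":-0.135,"grip":0.05},
  {"tx":0,"ty":0,"tz":0,"turn":-0.135,"grip":0.05},
  {"tx":0,"ty":0,"tz":0,"turn":-0.135,"grip":0.05},
])

```text
clock: 13.0
tcp_pos: [0.5174, -0.0981, 0.1666]
orientation: [3.061, 0.705, 0.001]
force: [-0.3, 0.2, -0.1]
width: 0.0503
grip_force: 0.0
```

Call:
apply_moves([
  {"tx":0,"ty":0,"tz":0,"turn":-0.135,"grip":0.05},
  {"tx":0,"ty":0,"tz":0,"turn":-0.135,"grip":0.05},
  {"tx":0,"ty":0,"tz":0,"turn":-0.135,"grip":0.05},
  {"tx":0,"ty":0,"tz":0,"turn":-0.135,"grip":0.05},
  {"tx":0,"ty":0,"tz":0,"turn":-0.135,"grip":0.05},
])

```text
clock: 13.5
tcp_pos: [0.5174, -0.0982, 0.1666]
orientation: [2.655, 1.679, 0.001]
force: [0.6, 0.4, 0.8]
width: 0.0502
grip_force: 0.0
```

Call:
apply_moves([
  {"tx":0,"ty":0,"tz":0,"turn":-0.135,"grip":0.05},
  {"tx":0,"ty":0,"tz":0,"turn":-0.135,"grip":0.05},
  {"tx":0,"ty":0,"tz":0,"turn":-0.135,"grip":0.05},
  {"tx":0,"ty":0,"tz":0,"turn":-0.135,"grip":0.05},
  {"tx":0,"ty":0,"tz":0,"turn":-0.135,"grip":0.05},
])

```text
clock: 14.0
tcp_pos: [0.5174, -0.0982, 0.1666]
orientation: [1.949, 2.463, 0.001]
force: [-0.1, -0.4, -0.8]
width: 0.0505
grip_force: 0.0
```

Call:
apply_moves([
  {"tx":0,"ty":0,"tz":0,"turn":-0.135,"grip":0.05},
  {"tx":0,"ty":0,"tz":0,"turn":-0.135,"grip":0.05},
  {"tx":0,"ty":0,"tz":0,"turn":-0.135,"grip":0.05},
  {"tx":0,"ty":0,"tz":0,"turn":-0.135,"grip":0.05},
  {"tx":0,"ty":0,"tz":0,"turn":-0.135,"grip":0.05},
])

```text
clock: 14.5
tcp_pos: [0.5174, -0.0982, 0.1666]
orientation: [1.024, 2.969, -0.0]
force: [-0.1, 0.1, 0.5]
width: 0.0501
grip_force: 0.0
```

Call:
apply_moves([
  {"tx":0,"ty":0,"tz":0,"turn":-0.135,"grip":0.05},
  {"tx":0,"ty":0,"tz":0,"turn":-0.135,"grip":0.05},
  {"tx":0,"ty":0,"tz":0,"turn":-0.135,"grip":0.05},
  {"tx":0,"ty":0,"tz":0,"turn":-0.135,"grip":0.05},
  {"tx":0,"ty":0,"tz":0,"turn":-0.135,"grip":0.05},
])

```text
clock: 15.0
tcp_pos: [0.5174, -0.0982, 0.1666]
orientation: [-0.017, 3.141, -0.0]
force: [-0.0, 0.7, 0.3]
width: 0.0499
grip_force: 0.0
```

Call:
apply_moves([
  {"tx":0,"ty":0,"tz":0,"turn":-0.135,"grip":0.05},
  {"tx":0,"ty":0,"tz":0,"turn":-0.135,"grip":0.05},
  {"tx":0,"ty":0,"tz":0,"turn":-0.135,"grip":0.05},
  {"tx":0,"ty":0,"tz":0,"turn":-0.135,"grip":0.05},
  {"tx":0,"ty":0,"tz":0,"turn":-0.12,"grip":0.05},
])

```text
clock: 15.5
tcp_pos: [0.5174, -0.0982, 0.1665]
orientation: [-1.034, 2.966, -0.001]
force: [-1.2, 0.0, 0.2]
width: 0.0496
grip_force: 0.0
```

Run:
```python
from h import *
goto(.5167,-.0982,.107)
```

```text
t 15.5 tcp [ 0.5174 -0.0982  0.1665] psi -2.4708 zax [ 0.001 -0.    -1.   ] q [ 0.63  0.17 -0.58  1.82  0.1   1.17  2.26] w 0.0496 F [-1.2  0.   0.2] Tq [-0.01  0.    0.05] gf 0.0
tool shift [0.0005 0.0005 0.0595]
```

Call:
apply_moves([
  {"tx":0.0005,"ty":0.0005,"tz":0.02,"turn":0,"grip":0.05},
  {"tx":0,"ty":0,"tz":0.015,"turn":0,"grip":0.05},
  {"tx":0,"ty":0,"tz":0.012,"turn":0,"grip":0.05},
  {"tx":0,"ty":0,"tz":0.012,"turn":0,"grip":0.05},
  {"tx":0,"ty":0,"tz":0,"turn":0,"grip":0.03},
])

```text
clock: 16.0
tcp_pos: [0.5154, -0.0979, 0.1051]
orientation: [1.025, -2.967, -0.003]
force: [0.1, -0.6, -0.5]
width: 0.037
grip_force: 0.0
```

Call:
apply_moves([
  {"tx":0,"ty":0,"tz":0,"turn":0,"grip":0.01},
  {"tx":0,"ty":0,"tz":0,"turn":0,"grip":0.01},
  {"tx":0,"ty":0,"tz":0,"turn":0,"grip":0.01},
  {"tx":0,"ty":0,"tz":0,"turn":0,"grip":0.01},
  {"tx":0,"ty":0,"tz":0,"turn":0,"grip":0.01},
])

```text
clock: 16.5
tcp_pos: [0.5164, -0.0981, 0.1069]
orientation: [1.026, -2.969, 0.0]
force: [0.4, -1.2, -6.0]
width: 0.0233
grip_force: 59.1
```

Run:
```python
from h import *
st()
```

```text
t 16.5 tcp [ 0.5164 -0.0981  0.1069] psi -2.4764 zax [-0. -0. -1.] q [ 0.61  0.24 -0.57  1.89  0.15  1.06  2.22] w 0.0233 F [ 0.4 -1.2 -6. ] Tq [-0.18 -0.13  0.01] gf 59.074920415878296
```

Call:
apply_moves([
  {"tx":0,"ty":0,"tz":0,"turn":0.13,"grip":0.01},
  {"tx":0,"ty":0,"tz":0,"turn":0.13,"grip":0.01},
  {"tx":0,"ty":0,"tz":0,"turn":0.13,"grip":0.01},
  {"tx":0,"ty":0,"tz":0,"turn":0.13,"grip":0.01},
  {"tx":0,"ty":0,"tz":0,"turn":0.13,"grip":0.01},
])

```text
clock: 17.0
tcp_pos: [0.5165, -0.0982, 0.1069]
orientation: [-0.016, 3.141, -0.001]
force: [1.3, -0.8, -4.8]
width: 0.0233
grip_force: 60.2
```

Call:
apply_moves([
  {"tx":0,"ty":0,"tz":0,"turn":0.13,"grip":0.01},
  {"tx":0,"ty":0,"tz":0,"turn":0.13,"grip":0.01},
  {"tx":0,"ty":0,"tz":0,"turn":0.13,"grip":0.01},
  {"tx":0,"ty":0,"tz":0,"turn":0.13,"grip":0.01},
  {"tx":0,"ty":0,"tz":0,"turn":0.13,"grip":0.01},
])

```text
clock: 17.5
tcp_pos: [0.5166, -0.0982, 0.1069]
orientation: [0.987, 2.982, -0.0]
force: [1.5, -1.2, -6.3]
width: 0.0232
grip_force: 60.1
```

Call:
apply_moves([
  {"tx":0,"ty":0,"tz":0,"turn":0.1,"grip":0.01},
  {"tx":0,"ty":0,"tz":0,"turn":0.1,"grip":0.01},
  {"tx":0,"ty":0,"tz":0,"turn":0.1,"grip":0.01},
  {"tx":0,"ty":0,"tz":0,"turn":0.1,"grip":0.01},
  {"tx":0,"ty":0,"tz":0,"turn":0.1,"grip":0.01},
])

```text
clock: 18.0
tcp_pos: [0.5166, -0.0983, 0.1069]
orientation: [1.693, 2.646, -0.0]
force: [1.4, -1.8, -6.4]
width: 0.0234
grip_force: 60.1
```

Run:
```python
from h import *
st()
```

```text
t 18.0 tcp [ 0.5166 -0.0983  0.1069] psi 2.0031 zax [ 0. -0. -1.] q [ 0.42  0.21 -0.35  1.9   0.08  1.05  0.47] w 0.0234 F [ 1.4 -1.8 -6.4] Tq [-0.52 -0.34  0.34] gf 60.095622539520264
```

Call:
apply_moves([
  {"tx":0,"ty":0,"tz":0,"turn":0.1,"grip":0.01},
  {"tx":0,"ty":0,"tz":0,"turn":0.1,"grip":0.01},
  {"tx":0,"ty":0,"tz":0,"turn":0.1,"grip":0.01},
  {"tx":0,"ty":0,"tz":0,"turn":0.1,"grip":0.01},
  {"tx":0,"ty":0,"tz":0,"turn":0.1,"grip":0.01},
])

```text
clock: 18.5
tcp_pos: [0.5166, -0.0984, 0.1069]
orientation: [2.295, 2.145, -0.0]
force: [1.1, -2.7, -6.3]
width: 0.0234
grip_force: 60.0
```

```bash
python3 -c "
from h import *
st()"
```

```text
t 18.5 tcp [ 0.5166 -0.0984  0.1069] psi 1.5031 zax [ 0.    -0.001 -1.   ] q [ 0.37  0.21 -0.3   1.9   0.07  1.04 -0.02] w 0.0234 F [ 1.1 -2.7 -6.3] Tq [-0.52 -0.27  0.32] gf 59.95812177658081
```

Call:
apply_moves([
  {"tx":0,"ty":0,"tz":0,"turn":0.1,"grip":0.01},
  {"tx":0,"ty":0,"tz":0,"turn":0.1,"grip":0.01},
  {"tx":0,"ty":0,"tz":0,"turn":0.1,"grip":0.01},
  {"tx":0,"ty":0,"tz":0,"turn":0.1,"grip":0.01},
  {"tx":0,"ty":0,"tz":0,"turn":0.1,"grip":0.01},
])

```text
clock: 19.0
tcp_pos: [0.5165, -0.0985, 0.1069]
orientation: [2.754, 1.51, -0.0]
force: [1.1, -2.3, -6.6]
width: 0.0232
grip_force: 60.0
```

```bash
python3 -c "
from h import *
st()"
```

```text
t 19.0 tcp [ 0.5165 -0.0985  0.1069] psi 1.0029 zax [ 0.    -0.001 -1.   ] q [ 0.33  0.2  -0.25  1.9   0.06  1.04 -0.51] w 0.0232 F [ 1.1 -2.3 -6.6] Tq [-0.59 -0.2   0.36] gf 60.025954842567444
```

Call:
apply_moves([
  {"tx":0,"ty":0,"tz":0,"turn":0.1,"grip":0.01},
  {"tx":0,"ty":0,"tz":0,"turn":0.1,"grip":0.01},
  {"tx":0,"ty":0,"tz":0,"turn":0.1,"grip":0.01},
  {"tx":0,"ty":0,"tz":0,"turn":0.1,"grip":0.01},
  {"tx":0,"ty":0,"tz":0,"turn":0.1,"grip":0.01},
])

```text
clock: 19.5
tcp_pos: [0.5164, -0.0985, 0.1069]
orientation: [3.042, 0.782, -0.0]
force: [0.3, -3.0, -4.8]
width: 0.0234
grip_force: 60.1
```

```bash
python3 -c "
from h import *
st()"
```

```text
t 19.5 tcp [ 0.5164 -0.0985  0.1069] psi 0.503 zax [ 0.    -0.001 -1.   ] q [ 0.28  0.2  -0.19  1.91  0.04  1.04 -1.  ] w 0.0234 F [ 0.3 -3.  -4.8] Tq [-0.58 -0.04  0.36] gf 60.092334151268005
```

Call:
apply_moves([
  {"tx":0,"ty":0,"tz":0,"turn":0.1,"grip":0.01},
  {"tx":0,"ty":0,"tz":0,"turn":0.1,"grip":0.01},
  {"tx":0,"ty":0,"tz":0,"turn":0.1,"grip":0.01},
  {"tx":0,"ty":0,"tz":0,"turn":0.1,"grip":0.01},
  {"tx":0,"ty":0,"tz":0,"turn":0.1,"grip":0.01},
])

```text
clock: 20.0
tcp_pos: [0.5163, -0.0985, 0.1069]
orientation: [3.141, 0.005, -0.0]
force: [-0.6, -1.7, -4.5]
width: 0.0235
grip_force: 60.2
```

```bash
python3 -c "
from h import *
st()"
```

```text
t 20.0 tcp [ 0.5163 -0.0985  0.1069] psi 0.0029 zax [-0.    -0.001 -1.   ] q [ 0.23  0.19 -0.14  1.91  0.03  1.04 -1.49] w 0.0235 F [-0.6 -1.7 -4.5] Tq [-0.51  0.01  0.34] gf 60.175817012786865
```

Still free after 7.8 rad, about 30 mm. I'll wind a little more and then regrip.

Call:
apply_moves([
  {"tx":0,"ty":0,"tz":0,"turn":0.1,"grip":0.01},
  {"tx":0,"ty":0,"tz":0,"turn":0.1,"grip":0.01},
  {"tx":0,"ty":0,"tz":0,"turn":0.1,"grip":0.01},
  {"tx":0,"ty":0,"tz":0,"turn":0.1,"grip":0.01},
  {"tx":0,"ty":0,"tz":0,"turn":0.1,"grip":0.01},
])

```text
clock: 20.5
tcp_pos: [0.5162, -0.0984, 0.1068]
orientation: [3.045, -0.772, -0.0]
force: [-0.3, -1.6, -4.3]
width: 0.0233
grip_force: 60.3
```

```bash
python3 -c "
from h import *
st()"
```

```text
t 20.5 tcp [ 0.5162 -0.0984  0.1068] psi -0.497 zax [-0.    -0.001 -1.   ] q [ 0.19  0.19 -0.09  1.91  0.02  1.04 -1.98] w 0.0233 F [-0.3 -1.6 -4.3] Tq [-0.43  0.08  0.37] gf 60.26580512523651
```

Call:
apply_moves([
  {"tx":0,"ty":0,"tz":0,"turn":0.1,"grip":0.01},
  {"tx":0,"ty":0,"tz":0,"turn":0.1,"grip":0.01},
  {"tx":0,"ty":0,"tz":0,"turn":0.1,"grip":0.01},
  {"tx":0,"ty":0,"tz":0,"turn":0.1,"grip":0.01},
  {"tx":0,"ty":0,"tz":0,"turn":0.1,"grip":0.01},
])

```text
clock: 21.0
tcp_pos: [0.5162, -0.0983, 0.1069]
orientation: [2.759, -1.502, -0.0]
force: [-1.3, -1.7, -4.3]
width: 0.0237
grip_force: 60.3
```

```bash
python3 -c "
from h import *
st()"
```

```text
t 21.0 tcp [ 0.5162 -0.0983  0.1069] psi -0.9969 zax [-0. -0. -1.] q [ 0.14  0.19 -0.04  1.91  0.01  1.04 -2.47] w 0.0237 F [-1.3 -1.7 -4.3] Tq [-0.39  0.06  0.4 ] gf 60.323753356933594
```

Call:
apply_moves([
  {"tx":0,"ty":0,"tz":0,"turn":0,"grip":0.01},
  {"tx":0,"ty":0,"tz":0,"turn":0,"grip":0.05},
  {"tx":0,"ty":0,"tz":0,"turn":0,"grip":0.05},
  {"tx":0,"ty":0,"tz":0,"turn":0,"grip":0.05},
  {"tx":0,"ty":0,"tz":0,"turn":0,"grip":0.05},
])

```text
clock: 21.5
tcp_pos: [0.5167, -0.0979, 0.1071]
orientation: [-2.762, 1.495, -0.001]
force: [-0.1, -0.2, -0.1]
width: 0.0499
grip_force: 0.0
```

Call:
apply_moves([
  {"tx":0,"ty":0,"tz":-0.01,"turn":0,"grip":0.05},
  {"tx":0,"ty":0,"tz":-0.025,"turn":0,"grip":0.05},
  {"tx":0,"ty":0,"tz":-0.025,"turn":0,"grip":0.05},
  {"tx":0,"ty":0,"tz":0,"turn":0,"grip":0.05},
  {"tx":0,"ty":0,"tz":0,"turn":-0.13,"grip":0.05},
])

```text
clock: 22.0
tcp_pos: [0.5171, -0.0981, 0.1682]
orientation: [-2.853, 1.313, -0.003]
force: [0.9, 0.5, 0.0]
width: 0.0503
grip_force: 0.0
```

Call:
apply_moves([
  {"tx":0,"ty":0,"tz":0,"turn":-0.135,"grip":0.05},
  {"tx":0,"ty":0,"tz":0,"turn":-0.135,"grip":0.05},
  {"tx":0,"ty":0,"tz":0,"turn":-0.135,"grip":0.05},
  {"tx":0,"ty":0,"tz":0,"turn":-0.135,"grip":0.05},
  {"tx":0,"ty":0,"tz":0,"turn":-0.135,"grip":0.05},
])

```text
clock: 22.5
tcp_pos: [0.5163, -0.098, 0.1669]
orientation: [-3.128, 0.286, 0.0]
force: [0.4, 0.3, -0.0]
width: 0.0498
grip_force: 0.0
```

Call:
apply_moves([
  {"tx":0,"ty":0,"tz":0,"turn":-0.135,"grip":0.05},
  {"tx":0,"ty":0,"tz":0,"turn":-0.135,"grip":0.05},
  {"tx":0,"ty":0,"tz":0,"turn":-0.135,"grip":0.05},
  {"tx":0,"ty":0,"tz":0,"turn":-0.135,"grip":0.05},
  {"tx":0,"ty":0,"tz":0,"turn":-0.135,"grip":0.05},
])

```text
clock: 23.0
tcp_pos: [0.5163, -0.098, 0.1669]
orientation: [-3.047, -0.766, 0.0]
force: [-0.1, 0.1, 0.3]
width: 0.0502
grip_force: 0.0
```

Call:
apply_moves([
  {"tx":0,"ty":0,"tz":0,"turn":-0.135,"grip":0.05},
  {"tx":0,"ty":0,"tz":0,"turn":-0.135,"grip":0.05},
  {"tx":0,"ty":0,"tz":0,"turn":-0.135,"grip":0.05},
  {"tx":0,"ty":0,"tz":0,"turn":-0.135,"grip":0.05},
  {"tx":0,"ty":0,"tz":0,"turn":-0.135,"grip":0.05},
])

```text
clock: 23.5
tcp_pos: [0.5163, -0.098, 0.1669]
orientation: [-2.621, -1.731, 0.0]
force: [-0.4, 0.3, -0.7]
width: 0.0499
grip_force: 0.0
```

Call:
apply_moves([
  {"tx":0,"ty":0,"tz":0,"turn":-0.135,"grip":0.05},
  {"tx":0,"ty":0,"tz":0,"turn":-0.135,"grip":0.05},
  {"tx":0,"ty":0,"tz":0,"turn":-0.135,"grip":0.05},
  {"tx":0,"ty":0,"tz":0,"turn":-0.135,"grip":0.05},
  {"tx":0,"ty":0,"tz":0,"turn":-0.135,"grip":0.05},
])

```text
clock: 24.0
tcp_pos: [0.5163, -0.098, 0.1669]
orientation: [-1.9, -2.502, -0.0]
force: [0.0, 0.3, 0.2]
width: 0.0502
grip_force: 0.0
```

Call:
apply_moves([
  {"tx":0,"ty":0,"tz":0,"turn":-0.135,"grip":0.05},
  {"tx":0,"ty":0,"tz":0,"turn":-0.135,"grip":0.05},
  {"tx":0,"ty":0,"tz":0,"turn":-0.135,"grip":0.05},
  {"tx":0,"ty":0,"tz":0,"turn":-0.135,"grip":0.05},
  {"tx":0,"ty":0,"tz":0,"turn":-0.135,"grip":0.05},
])

```text
clock: 24.5
tcp_pos: [0.5163, -0.098, 0.1669]
orientation: [-0.964, -2.99, -0.0]
force: [-0.1, 0.8, 0.2]
width: 0.0502
grip_force: 0.0
```

Call:
apply_moves([
  {"tx":0,"ty":0,"tz":0,"turn":-0.135,"grip":0.05},
  {"tx":0,"ty":0,"tz":0,"turn":-0.135,"grip":0.05},
  {"tx":0,"ty":0,"tz":0,"turn":-0.135,"grip":0.05},
  {"tx":0,"ty":0,"tz":0,"turn":-0.135,"grip":0.05},
  {"tx":0,"ty":0,"tz":0,"turn":-0.135,"grip":0.05},
])

```text
clock: 25.0
tcp_pos: [0.5163, -0.098, 0.1669]
orientation: [0.08, -3.14, -0.0]
force: [0.0, 1.3, 0.7]
width: 0.05
grip_force: 0.0
```

Call:
apply_moves([
  {"tx":0,"ty":0,"tz":0,"turn":-0.135,"grip":0.05},
  {"tx":0,"ty":0,"tz":0,"turn":-0.135,"grip":0.05},
  {"tx":0,"ty":0,"tz":0,"turn":-0.135,"grip":0.05},
  {"tx":0,"ty":0,"tz":0,"turn":-0.125,"grip":0.05},
  {"tx":0,"ty":0,"tz":0,"turn":0,"grip":0.05},
])

```text
clock: 25.5
tcp_pos: [0.5163, -0.0981, 0.1669]
orientation: [0.894, -3.012, -0.0]
force: [0.8, 0.3, -0.9]
width: 0.0499
grip_force: 0.0
```

Run:
```python
from h import *
goto(.5163,-.0982,.107)
```

```text
t 25.5 tcp [ 0.5163 -0.0981  0.1669] psi -2.5643 zax [-0.  0. -1.] q [ 0.45  0.15 -0.38  1.83  0.06  1.17  2.2 ] w 0.0499 F [ 0.8  0.3 -0.9] Tq [ 0.02  0.05 -0.01] gf 0.0
tool shift [ 0.0001 -0.0001  0.0599]
```

Call:
apply_moves([
  {"tx":0,"ty":0,"tz":0.02,"turn":0,"grip":0.05},
  {"tx":0,"ty":0,"tz":0.015,"turn":0,"grip":0.05},
  {"tx":0,"ty":0,"tz":0.013,"turn":0,"grip":0.05},
  {"tx":0,"ty":0,"tz":0.012,"turn":0,"grip":0.05},
  {"tx":0,"ty":0,"tz":0,"turn":0,"grip":0.03},
])

```text
clock: 26.0
tcp_pos: [0.5155, -0.0979, 0.1052]
orientation: [0.889, -3.011, -0.002]
force: [-1.2, 0.1, -0.4]
width: 0.037
grip_force: 0.0
```

Call:
apply_moves([
  {"tx":0,"ty":0,"tz":0,"turn":0,"grip":0.01},
  {"tx":0,"ty":0,"tz":0,"turn":0,"grip":0.01},
  {"tx":0,"ty":0,"tz":0,"turn":0,"grip":0.01},
  {"tx":0,"ty":0,"tz":0,"turn":0,"grip":0.01},
  {"tx":0,"ty":0,"tz":0,"turn":0,"grip":0.01},
])

```text
clock: 26.5
tcp_pos: [0.5165, -0.0982, 0.107]
orientation: [-0.891, 3.013, -0.0]
force: [-0.2, -1.1, -5.0]
width: 0.0235
grip_force: 59.3
```

Call:
apply_moves([
  {"tx":0,"ty":0,"tz":0,"turn":0.1,"grip":0.01},
  {"tx":0,"ty":0,"tz":0,"turn":0.1,"grip":0.01},
  {"tx":0,"ty":0,"tz":0,"turn":0.1,"grip":0.01},
  {"tx":0,"ty":0,"tz":0,"turn":0.1,"grip":0.01},
  {"tx":0,"ty":0,"tz":0,"turn":0.1,"grip":0.01},
])

```text
clock: 27.0
tcp_pos: [0.5165, -0.0982, 0.107]
orientation: [-0.112, 3.139, -0.001]
force: [0.1, -1.7, -4.0]
width: 0.0231
grip_force: 61.0
```

```bash
python3 -c "
from h import *
st()"
```

```text
t 27.0 tcp [ 0.5165 -0.0982  0.107 ] psi -3.0701 zax [ 0. -0. -1.] q [ 0.39  0.21 -0.32  1.9   0.07  1.04  1.68] w 0.0231 F [ 0.1 -1.7 -4. ] Tq [-0.36 -0.05  0.39] gf 61.030036211013794
```

Call:
apply_moves([
  {"tx":0,"ty":0,"tz":0,"turn":0.1,"grip":0.01},
  {"tx":0,"ty":0,"tz":0,"turn":0.1,"grip":0.01},
  {"tx":0,"ty":0,"tz":0,"turn":0.1,"grip":0.01},
  {"tx":0,"ty":0,"tz":0,"turn":0.1,"grip":0.01},
  {"tx":0,"ty":0,"tz":0,"turn":0.1,"grip":0.01},
])

```text
clock: 27.5
tcp_pos: [0.5165, -0.0982, 0.107]
orientation: [0.668, 3.069, -0.001]
force: [0.3, -1.4, -3.9]
width: 0.0233
grip_force: 61.0
```

```bash
python3 -c "
from h import *
st()"
```

```text
t 27.5 tcp [ 0.5165 -0.0982  0.107 ] psi 2.713 zax [ 0. -0. -1.] q [ 0.34  0.2  -0.27  1.9   0.06  1.04  1.19] w 0.0233 F [ 0.3 -1.4 -3.9] Tq [-0.39 -0.14  0.39] gf 61.008689403533936
```

Call:
apply_moves([
  {"tx":0,"ty":0,"tz":0,"turn":0.1,"grip":0.01},
  {"tx":0,"ty":0,"tz":0,"turn":0.1,"grip":0.01},
  {"tx":0,"ty":0,"tz":0,"turn":0.1,"grip":0.01},
  {"tx":0,"ty":0,"tz":0,"turn":0.1,"grip":0.01},
  {"tx":0,"ty":0,"tz":0,"turn":0.1,"grip":0.01},
])

```text
clock: 28.0
tcp_pos: [0.5165, -0.0983, 0.107]
orientation: [1.406, 2.809, -0.001]
force: [-0.1, -2.1, -3.8]
width: 0.0231
grip_force: 61.9
```

```bash
python3 -c "
from h import *
st()
im=avg('scene',2).astype(np.uint8);cv2.imwrite('pics/c7.png',cv2.resize(im[90:290,200:360],None,fx=3,fy=3,interpolation=cv2.INTER_CUBIC))
st()"
```

```text
t 28.0 tcp [ 0.5165 -0.0983  0.107 ] psi 2.2132 zax [ 0.    -0.001 -1.   ] q [ 0.3   0.2  -0.21  1.91  0.05  1.04  0.7 ] w 0.0231 F [-0.1 -2.1 -3.8] Tq [-0.45 -0.15  0.47] gf 61.94495916366577
t 28.1 tcp [ 0.5166 -0.0983  0.107 ] psi 2.2152 zax [ 0. -0. -1.] q [ 0.3   0.2  -0.21  1.91  0.05  1.04  0.71] w 0.0235 F [ 0.2 -2.8 -4.3] Tq [-0.51 -0.19  0.08] gf 59.18662905693054
```

View pics/c7.png

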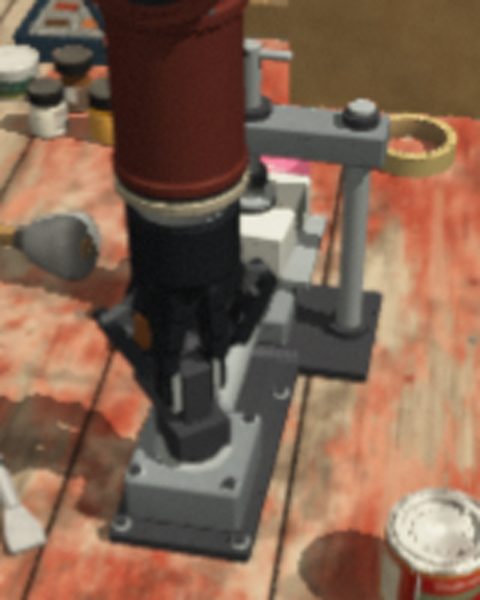

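The foot at (255,195) now looks seated on the stone's top, and the torque has risen from 0.39 to 0.47. I'll turn a little more and watch it.

Call:
apply_moves([
  {"tx":0,"ty":0,"tz":0,"turn":0,"grip":0.01},
  {"tx":0,"ty":0,"tz":0,"turn":0,"grip":0.01},
  {"tx":0,"ty":0,"tz":0,"turn":0.1,"grip":0.01},
  {"tx":0,"ty":0,"tz":0,"turn":0.1,"grip":0.01},
  {"tx":0,"ty":0,"tz":0,"turn":0.1,"grip":0.01},
])

```text
clock: 28.6
tcp_pos: [0.5166, -0.0983, 0.107]
orientation: [1.808, 2.569, -0.0]
force: [0.9, -2.3, -4.5]
width: 0.0235
grip_force: 62.6
```

```bash
python3 -c "
from h import *
st()"
```

```text
t 28.6 tcp [ 0.5166 -0.0983  0.107 ] psi 1.9149 zax [ 0. -0. -1.] q [ 0.27  0.2  -0.18  1.91  0.04  1.04  0.41] w 0.0235 F [ 0.9 -2.3 -4.5] Tq [-0.73 -0.12  0.57] gf 62.577677965164185
```

The torque is 0.57 N m, about 0.19 above free running, which means roughly 50 N on the stone. It's nipped, so I'll let go.

Call:
apply_moves([
  {"tx":0,"ty":0,"tz":0,"turn":0,"grip":0.01},
  {"tx":0,"ty":0,"tz":0,"turn":0,"grip":0.05},
  {"tx":0,"ty":0,"tz":0,"turn":0,"grip":0.05},
  {"tx":0,"ty":0,"tz":0,"turn":0,"grip":0.05},
  {"tx":0,"ty":0,"tz":0,"turn":0,"grip":0.05},
])

```text
clock: 29.1
tcp_pos: [0.5166, -0.0979, 0.107]
orientation: [1.804, 2.571, 0.001]
force: [-0.2, 1.2, 0.3]
width: 0.05
grip_force: 0.0
```

Call:
apply_moves([
  {"tx":0,"ty":0,"tz":-0.01,"turn":0,"grip":0.05},
  {"tx":0,"ty":0,"tz":-0.03,"turn":0,"grip":0.05},
  {"tx":0,"ty":0,"tz":-0.03,"turn":0,"grip":0.05},
  {"tx":0,"ty":0,"tz":-0.03,"turn":0,"grip":0.05},
  {"tx":0,"ty":0,"tz":-0.03,"turn":0,"grip":0.05},
])

```text
clock: 29.6
tcp_pos: [0.5163, -0.0979, 0.239]
orientation: [1.805, 2.571, 0.001]
force: [-0.8, -0.4, -0.1]
width: 0.0502
grip_force: 0.0
```

Call:
apply_moves([
  {"tx":0.01,"ty":0.04,"tz":0,"turn":0,"grip":0.05},
  {"tx":-0.04,"ty":0,"tz":0,"turn":0,"grip":0.05},
  {"tx":-0.04,"ty":0,"tz":0,"turn":0,"grip":0.05},
  {"tx":-0.04,"ty":0,"tz":0,"turn":0,"grip":0.05},
  {"tx":0,"ty":0,"tz":0,"turn":0,"grip":0.05},
])

```text
clock: 30.1
tcp_pos: [0.5913, -0.1946, 0.2368]
orientation: [1.814, 2.564, -0.004]
force: [-1.2, -0.1, 0.3]
width: 0.0504
grip_force: 0.0
```

```bash
python3 -c "
from h import *
st()
im=avg('scene',2).astype(np.uint8);cv2.imwrite('pics/c8.png',cv2.resize(im[90:290,200:360],None,fx=3,fy=3,interpolation=cv2.INTER_CUBIC))
"
```

```text
t 30.1 tcp [ 0.5913 -0.1946  0.2368] psi 1.91 zax [-0.    -0.003 -1.   ] q [ 0.34  0.28 -0.12  1.52  0.04  1.34  0.56] w 0.0504 F [-1.2 -0.1  0.3] Tq [-0.01  0.01 -0.  ] gf 0.0
```

View pics/c8.png

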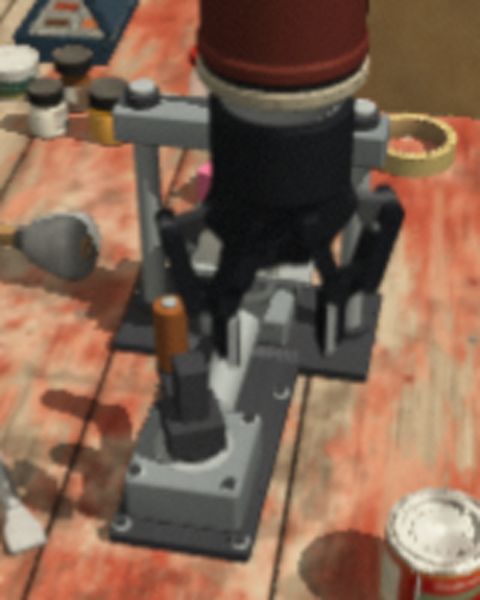

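The crank is seated at (190,400) and the gripper is clear of everything. I'll hand in.

```bash
python3 -c "
from cell import *
print(hand_in())"
```

```text
the job is handed in; nothing more can be done
None
```

I handed the job in at about 30 s of the 72 s allowed, with the crank left on the shaft, the gripper clear of everything and no verdict returned; judging by the rise in crank torque, the stone presses on the foot with roughly 50 N (my estimate).

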